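# Put the cutting dies away in their nests

## Robot

A 6-joint arm with a two-finger parallel gripper is mounted at the origin on the work surface; the furniture and walls round the work are solid. World frame = base frame: x ahead of the robot, y to its left, z up, the work surface at z = 0. Lengths are in m, angles in rad, forces in N, time in s.
With the tool pointing down it reaches from about 0.35 to 0.85 m from the base axis. Payload 8.1 kg.
Tool frame: the origin (TCP) lies between the finger pads; the fingertips stand 11 mm ahead of it and the grasp point (between the pads) lies 8 mm behind it; z points along the fingers, y is the direction in which the jaws open and shut (so a half turn about z gives the same grasp; the last joint's range is limited). The gripper opens to 85 mm and grips with 20 to 120 N. Pads are 22 mm wide; open, the fingers measure 114 mm over their backs; the gripper's body (76 mm by 85 mm) begins 54 mm behind the grasp point. The pads swing forward as they close: fully open they stand 13 mm farther back than shut.
Start: joints at [-1.355, 0.13, 1.488, -0, 1.523, -0.085], TCP at [0.178, -0.573, 0.242] pointing down, gripper open.
Joint ranges: [-2.96, 2.96], [-0.89, 2.26], [0.02, 2.5], [-1.34, 4.48], [0, 2.73], [-2.66, 2.66]. Speed limits (rad/s): [2.39, 2.39, 2.79, 3.14, 3.14, 3.14].

## Interface

Orientations are given as a unit quaternion [w, x, y, z].
In Python, from bench import read_state, get_image, camera_params, finish_job, recognise gives the robot as it stands.
- The arm moves only by the shell command python3 -m jog 'ROWS' [FORCE]. ROWS is JSON, a list that holds one entry, the list of rows, each a list of 5 numbers: the finger opening in cm, from 0 to 8.54, then the shift along the tool's x, y, z in cm, then the turn about the tool's z in rad. In form: [[[hand, x, y, z, spin], ...]]. A call has 1 to 12 rows; each row is the pose to reach, as a shift and turn from the pose commanded when the call began, along the tool's axes at that moment; what a row does not reach only later rows make up. A row lasts 1/10 s, in which the tool goes at most 50 mm and 8.59 degrees, less where a joint would pass 70% of its speed; a pose out of reach is approached as far as the arm can. A call with a gripper value outside its range is refused whole. The fingers move at their own pace and stop on an object; FORCE is the grip in N (left out, the last holds). Time passes only in rows, so rows that repeat a pose let the fingers close. It gives the time, the measured TCP pose, the force and the opening at its end, in the units of the state.
- read_state(): the state, without advancing time (a new reading comes with each control period).
- get_image(name): name is "side" or "top" or "wrist"; returns (picture, depth): 400x640x3 uint8, red, green, blue; 400x640 float32, m along the optical axis (not along the pixel's ray), 0 where there is no reading.
- camera_params(name): a dict with "vertical_fov" (degrees; the focal length in pixels is half the picture's height over the tangent of half this angle, whatever the lens; pixels are square), "cx", "cy" (the principal point, pixels), "R" (3x3) and "t" (3): a world point X has camera coordinates R X + t. Camera axes: x right, y down, z forward; pixel columns grow to the right and rows downward; lengths in m; the calibration is good to about 2 mm. A picture is of the moment at which its call begins: read the wrist's pose just before it. camera_params takes no time and is no camera call; for the wrist camera it gives the pose at the moment of the call.
- finish_job(): hands the job in, once; it reports no verdict.
Trained networks look in the newest picture that a camera, given by its name, has taken for a name from the list of things; names that differ only in an ending like _2 or _b are one class to them, and where a whole thing is asked for, a point or a joint stands for the part that bears it (a point fixed in the world has none). Each returns a list of dicts, best first, with "p" (0 to 1); they miss things now and then, are a little off and sometimes report something else, mostly with a low value. They report only what shows in the picture. A call takes as long as a camera call.
- recognise(query, camera): "position" ([x, y, z] in m, in world coordinates, good to about 4 mm: the middle of the surface that is visible of it).
The state is a dict: "time_s": time; "qpos": joint angles; "qvel": joint speeds; "joint_torque": joint torques, N m; "ee_pos": TCP position; "tool_rot": TCP orientation; "force": force on the tool from outside, world axes, zero at the start; "wrist_torque": the same for the moment, N m; "width": finger opening in m.
Only numpy, scipy, OpenCV 4.12 (cv2) and the standard library are available. Lean on these libraries where they do the work, as an engineer would, in place of code of your own. Each camera call takes 0.05 s, during which the arm holds its last target. There are 200 camera calls.

## Task

Clear the cutting pad: put each of the four steel cutting dies away in the wooden nest whose pocket has its shape and size, cutting edge down, so that it sits flat on the pocket's felt floor. The edges are sharp and chip easily, so keep the dies upright and lower them in rather than dropping them, and leave the mallet and the cork block where they lie.

Things in the scene. Friction and masses are not known exactly. Their poses are not given: they have to be found in the camera images.
- round_die: loose cutting die, hollow dark blue steel band 50 mm high, bare at both edges, cross-braced: round, 66 mm across. 0.24 kg. Origin: mid length and width at the cutting edge (bottom); z up. Stands on the white pad (top 10 mm above table), x within 25 deg of world +x. Pinch over its outside, any direction, near the top.
- oval_die: loose cutting die, hollow dark blue steel band 50 mm high, bare at both edges, cross-braced: oval, 92 x 46 mm, long along x. 0.26 kg. Origin: mid length and width at the cutting edge (bottom); z up. Stands on the white pad (top 10 mm above table), x within 25 deg of world +x. Pinch over its outer sides across y, near the top.
- wide_strap_die: loose cutting die, hollow dark blue steel band 50 mm high, bare at both edges, cross-braced: wider of the two strap-end dies: 100 mm long (x), 54 mm wide, square end at -x, point at +x, sides parallel from x = -48 to 0. 0.31 kg. Origin: mid length and width at the cutting edge (bottom); z up. Stands on the white pad (top 10 mm above table), x within 25 deg of world +x. Pinch over its outer sides across y, near the top.
- narrow_strap_die: loose cutting die, hollow dark blue steel band 50 mm high, bare at both edges, cross-braced: narrower of the two strap-end dies: 92 mm long (x), 38 mm wide, square end at -x, point at +x, sides parallel from x = -44 to -8. 0.22 kg. Origin: mid length and width at the cutting edge (bottom); z up. Stands on the white pad (top 10 mm above table), x within 25 deg of world +x. Pinch over its outer sides across y, near the top.
- round_nest: fixed pale wooden board with grey felt-floored pocket: round pocket, 82 mm across; board 106 x 106 mm. Pocket is the round die's outline with 8 mm play all round. Origin: pocket and board centre, on the table. Felt floor 6 mm, board top 18 mm above it, so a seated die's origin is 6 mm above this one; x within 18 deg of world +x.
- oval_nest: fixed pale wooden board with grey felt-floored pocket: oval pocket, 108 x 62 mm, long along x; board 132 x 86 mm. Pocket is the oval die's outline with 8 mm play all round. Origin: pocket and board centre, on the table. Felt floor 6 mm, board top 18 mm above it, so a seated die's origin is 6 mm above this one; x within 18 deg of world +x.
- wide_strap_nest: fixed pale wooden board with grey felt-floored pocket: larger of the two strap-end pockets, 70 mm wide, point to +x; board 140 x 94 mm. Pocket is the wide-strap die's outline with 8 mm play all round. Origin: pocket and board centre, on the table. Felt floor 6 mm, board top 18 mm above it, so a seated die's origin is 6 mm above this one; x within 18 deg of world +x.
- narrow_strap_nest: fixed pale wooden board with grey felt-floored pocket: smaller of the two strap-end pockets, 54 mm wide, point to +x; board 132 x 78 mm. Pocket is the narrow-strap die's outline with 8 mm play all round. Origin: pocket and board centre, on the table. Felt floor 6 mm, board top 18 mm above it, so a seated die's origin is 6 mm above this one; x within 18 deg of world +x.
- mallet: bystander, loose: mallet with white nylon head and beech handle, 236 mm long, 53 mm high, lying to the right of the pad; origin at the middle of its underside. Leave it where it lies.
- cork_block: bystander, loose: cork sanding block 56 x 96 x 28 mm, lying to the left of the pad; origin at the middle of its underside. Leave it where it lies.

How it is judged:
At the end, for the whole second after the job is handed in: Each die stands in its own nest (round, oval, wide strap-end, narrow strap-end): its origin within 18 mm sideways of the nest's origin and 3 to 9 mm above it (on the felt floor), tilted less than 0.08 rad, long axis along the pocket's within 0.6 rad for the three long dies, released and at rest (horizontal distance between round_die and round_nest below 0.018 m and z of round_die in the frame of round_nest between 0.003 and 0.009 m and angle between each of round_die, oval_die, wide_strap_die, narrow_strap_die's own z axis and vertical below 0.08 rad and linear speed of each of round_die, oval_die, wide_strap_die, narrow_strap_die below 0.02 m/s and contact force between each of round_die, oval_die, wide_strap_die, narrow_strap_die and the fingers below 0.05 N and horizontal distance between oval_die and oval_nest below 0.018 m and z of oval_die in the frame of oval_nest between 0.003 and 0.009 m and angle between the x axis of oval_die and the x axis of oval_nest, either way round below 0.6 rad and horizontal distance between wide_strap_die and wide_strap_nest below 0.018 m and z of wide_strap_die in the frame of wide_strap_nest between 0.003 and 0.009 m and angle between the x axis of wide_strap_die and the x axis of wide_strap_nest, either way round below 0.6 rad and horizontal distance between narrow_strap_die and narrow_strap_nest below 0.018 m and z of narrow_strap_die in the frame of narrow_strap_nest between 0.003 and 0.009 m and angle between the x axis of narrow_strap_die and the x axis of narrow_strap_nest, either way round below 0.6 rad); the robot touches nothing.
It fails at once if a die is dropped: it falls free of the fingers from about 25 mm or more ((contact force between round_die and the fingers below 0.01 N and linear speed of round_die above 0.7 m/s) or (contact force between oval_die and the fingers below 0.01 N and linear speed of oval_die above 0.7 m/s) or (contact force between wide_strap_die and the fingers below 0.01 N and linear speed of wide_strap_die above 0.7 m/s) or (contact force between narrow_strap_die and the fingers below 0.01 N and linear speed of narrow_strap_die above 0.7 m/s)).
It fails at once if a die is tipped over (angle between any of round_die, oval_die, wide_strap_die, narrow_strap_die's own z axis and vertical above 0.8 rad).
It fails at once if the mallet or the cork block is pushed away by more than 30 mm (distance of any of mallet, cork_block from where it was at the start of the episode above 0.03 m).
It also fails if it takes over 134 s, if anything falls off the work surface, if the arm or the gripper's body presses on something with over 40 N, if the wrist force passes 120 N, or if a joint passes its speed limit or range.

## Working session

There is one attempt and no reset: what is moved stays moved. The work goes in short steps, Python scripts to look and compute and a shell command to move; the robot and the scene stay as the last step left them, time stands still between calls to the robot, and variables do not carry over. Pictures are saved under pics/ and viewed, about 12 in all and at most 16, crops included, and the job is handed in when it is done.

```bash
mkdir -p pics; ls
python3 - <<'E'
from bench import *
import cv2,numpy as np
for n in ["top","side"]:
    im,d=get_image(n); cv2.imwrite(f"pics/{n}1.png",im[:,:,::-1]); np.savez(f"{n}1.npz",im=im,d=d)
    p=camera_params(n); print(n,p)
    for q in ["round_die","oval_die","wide_strap_die","narrow_strap_die","round_nest","oval_nest","wide_strap_nest","narrow_strap_nest","mallet","cork_block"] if n=="top" else []:
        print(q,[(np.round(r["position"],3).tolist(),round(r["p"],2)) for r in recognise(q,n)][:3])
print(read_state())
E
```

```text
pics
top {'vertical_fov': 50.45412261342473, 'cx': 324.42300680938456, 'cy': 198.11942652490475, 'R': array([[ 5.50910080e-04, -9.99933199e-01,  1.15453142e-02],
       [-9.97351763e-01, -1.38906614e-03, -7.27154065e-02],
       [ 7.27265863e-02, -1.14746798e-02, -9.97285905e-01]]), 't': array([0.00214793, 0.52269558, 1.07579378])}
round_die [([0.452, 0.07, 0.047], 0.76)]
oval_die [([0.455, -0.06, 0.053], 0.78)]
wide_strap_die [([0.458, 0.198, 0.045], 0.77)]
narrow_strap_die [([0.437, -0.164, 0.045], 0.57), ([0.453, 0.07, 0.049], 0.22)]
round_nest [([0.658, -0.112, 0.019], 0.96), ([0.441, 0.372, 0.029], 0.39)]
oval_nest [([0.686, 0.065, 0.014], 0.9)]
wide_strap_nest [([0.639, -0.272, 0.013], 0.75), ([0.457, -0.059, 0.05], 0.57)]
narrow_strap_nest [([0.647, 0.225, 0.021], 0.55)]
mallet [([0.439, -0.325, 0.036], 0.55), ([0.66, -0.111, 0.019], 0.3)]
cork_block [([0.443, 0.37, 0.027], 0.89)]
side {'vertical_fov': 44.83809689942471, 'cx': 318.08275734104785, 'cy': 197.29172588942316, 'R': array([[-0.89721959, -0.44158354,  0.00099707],
       [-0.17087424,  0.34510241, -0.92287936],
       [ 0.40718424, -0.82819581, -0.3850879 ]]), 't': array([0.49195013, 0.11717966, 1.11947753])}
{'time_s': 0.6, 'qpos': array([-1.35541099e+00,  1.30380721e-01,  1.48818550e+00, -1.02468565e-05,
        1.52301238e+00, -8.53617412e-02]), 'qvel': array([ 0.00026906,  0.00019211, -0.00073321,  0.00089105,  0.00135299,
        0.00078194]), 'joint_torque': array([-1.32179339e-03, -5.68961012e+01, -5.00593865e+01, -3.36077319e-04,
        1.64655667e-03, -4.93803680e-05]), 'ee_pos': array([ 0.17778174, -0.57306442,  0.24231172]), 'tool_rot': array([ 7.34325103e-06,  9.88715151e-01,  1.49807709e-01, -4.65034413e-06]), 'force': array([-0.17261587, -0.47277906,  0.32381889]), 'wrist_torque': array([-0.07977744, -0.0427415 ,  0.03165467]), 'width': 0.0855568101874672}
```

View pics/top1.png

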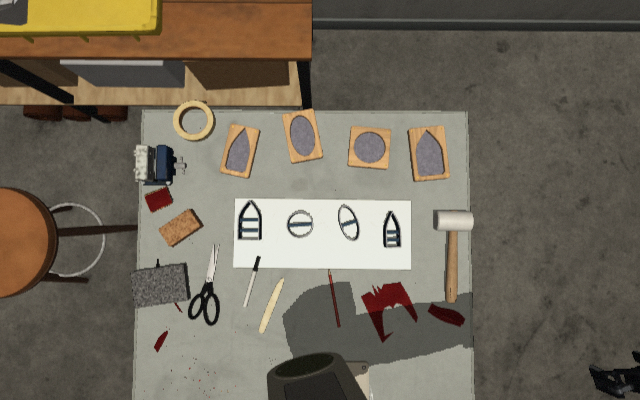

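View pics/side1.png

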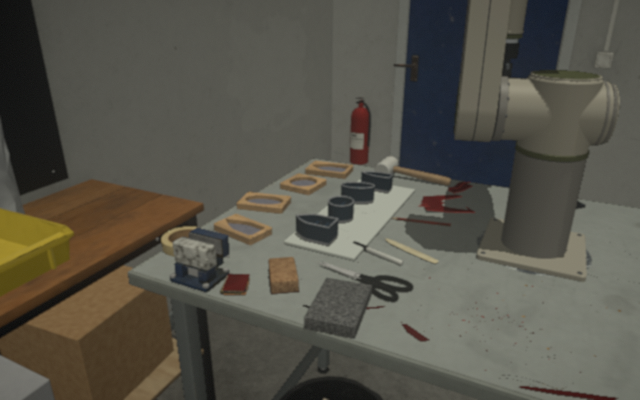

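The top view shows the pad spanning cols 235–411. The dies are wide (250,221), round (300,224), oval (348,223) and narrow (392,230). The nests are narrow (240,151), oval (303,137), round (369,147) and wide (429,152). The side view agrees, and all the dies are upright. Next I'll fit the known outlines to the top view, using its depth.

```bash
cat > h.py <<'E'
import numpy as np,cv2
from scipy.optimize import minimize
from bench import *
def cloud(im,d,p):
    f=im.shape[0]/2/np.tan(np.radians(p["vertical_fov"])/2)
    v,u=np.mgrid[:im.shape[0],:im.shape[1]]
    C=np.stack([(u-p["cx"])/f*d,(v-p["cy"])/f*d,d],-1)
    W=(C-p["t"])@p["R"]; W[d<=0]=np.nan
    return W
def ell(a,b): t=np.linspace(0,2*np.pi,60); return np.c_[a/2*np.cos(t),b/2*np.sin(t)]
def rect(a,b): return np.array([[-a,-b],[a,-b],[a,b],[-a,b]])/2
SH={"round_die":ell(.066,.066),"oval_die":ell(.092,.046),
"wide_strap_die":np.array([[-.05,-.027],[0,-.027],[.05,0],[0,.027],[-.05,.027]]),
"narrow_strap_die":np.array([[-.046,-.019],[-.008,-.019],[.046,0],[-.008,.019],[-.046,.019]]),
"round_nest":rect(.106,.106),"oval_nest":rect(.132,.086),"wide_strap_nest":rect(.14,.094),"narrow_strap_nest":rect(.132,.078)}
def fit(P,shape,c0,yaw0=0.):
    """fit outline to the convex hull of points P by overlap area"""
    S=4000.
    def ras(Q):
        m=np.zeros((800,800),np.uint8); cv2.fillPoly(m,[np.round(((Q-c0)*S+400)*16).astype(np.int32)],1,shift=4); return m
    H=cv2.convexHull(P.astype(np.float32))[:,0]; M=ras(H)
    def cost(q):
        c,s=np.cos(q[2]),np.sin(q[2]); m=ras(shape@np.array([[c,s],[-s,c]])+c0+q[:2]/100)
        return (m!=M).sum()/M.sum()
    best=min((minimize(cost,[0,0,y],method="Nelder-Mead",options=dict(initial_simplex=np.array([0,0,y])+np.array([[0,0,0],[1,0,0],[0,1,0],[0,0,.2]]))) for y in (-.3,0,.3)),key=lambda r:r.fun)
    return c0+best.x[:2]/100,best.x[2],best.fun,np.ptp(H,axis=0)
def locate(name,W,im,c0,zr=None):
    die=name.endswith("die"); R=.072 if die else .085
    z=W[...,2]; near=np.hypot(W[...,0]-c0[0],W[...,1]-c0[1])<R
    i=im.astype(int)
    if die: m=near&(z>.045)&(z<.075)
    else: m=near&(z>.008)&(z<.03)&(i[...,0]-i[...,2]>40)
    n,l,s,_=cv2.connectedComponentsWithStats(cv2.dilate(m.astype(np.uint8),np.ones((3,3))))
    m&=l==1+np.argmax(s[1:,4])
    P=W[m]; q,yaw,e,ext=fit(P[:,:2],SH[name],np.array(c0[:2],float))
    print(f"{name:18s} xy {q.round(4)} yaw {yaw:.3f} err {e:.3f} z med {np.median(P[:,2]):.4f} p95 {np.percentile(P[:,2],95):.4f} n {m.sum()} ext {ext.round(3)}")
    return q,yaw
G={"round_die":(.452,.07),"oval_die":(.455,-.06),"wide_strap_die":(.458,.198),"narrow_strap_die":(.437,-.164),
"round_nest":(.658,-.112),"oval_nest":(.686,.065),"wide_strap_nest":(.642,-.262),"narrow_strap_nest":(.647,.225)}
E
python3 - <<'E'
from h import *
a=np.load("top1.npz");W=cloud(a["im"],a["d"],camera_params("top"))
for n in G: locate(n,W,a["im"],G[n])
a=np.load("side1.npz");W2=cloud(a["im"],a["d"],camera_params("side"))
for n in G: 
  try: locate(n,W2,a["im"],G[n])
  except Exception as e: print(n,e)
for w in (W,W2):
  m=(abs(w[...,0]-.45)<.06)&(abs(w[...,1])<.2)&(w[...,2]<.03); print("pad z",np.nanmedian(w[m][:,2]), "table", np.nanmedian(w[(abs(w[...,0]-.56)<.02)&(abs(w[...,1])<.2)][:,2]))
E
```

```text
round_die          xy [0.4536 0.0653] yaw 0.042 err 0.039 z med 0.0594 p95 0.0637 n 174 ext [0.064 0.064]
oval_die           xy [ 0.4575 -0.0577] yaw 0.313 err 0.033 z med 0.0591 p95 0.0636 n 178 ext [0.087 0.05 ]
wide_strap_die     xy [0.4664 0.1911] yaw -0.007 err 0.081 z med 0.0581 p95 0.0634 n 312 ext [0.099 0.055]
narrow_strap_die   xy [ 0.4452 -0.1658] yaw 0.031 err 0.085 z med 0.0564 p95 0.0635 n 233 ext [0.09 0.04]
round_nest         xy [ 0.6564 -0.1141] yaw -0.085 err 0.015 z med 0.0191 p95 0.0225 n 873 ext [0.112 0.111]
oval_nest          xy [0.6864 0.0612] yaw 0.199 err 0.017 z med 0.0191 p95 0.0225 n 879 ext [0.141 0.105]
wide_strap_nest    xy [ 0.6419 -0.2696] yaw 0.096 err 0.021 z med 0.0191 p95 0.0225 n 928 ext [0.143 0.105]
narrow_strap_nest  xy [0.6465 0.2245] yaw -0.206 err 0.015 z med 0.0189 p95 0.0224 n 803 ext [0.14  0.101]
round_die          xy [0.4507 0.0675] yaw -0.203 err 0.075 z med 0.0536 p95 0.0599 n 287 ext [0.067 0.072]
oval_die           xy [ 0.4546 -0.0559] yaw 0.301 err 0.134 z med 0.0530 p95 0.0598 n 324 ext [0.088 0.058]
wide_strap_die     xy [0.4636 0.1935] yaw 0.003 err 0.159 z med 0.0532 p95 0.0598 n 487 ext [0.1  0.06]
narrow_strap_die   xy [ 0.4425 -0.1675] yaw -0.043 err 0.264 z med 0.0540 p95 0.0592 n 255 ext [0.093 0.046]
round_nest         xy [ 0.6528 -0.112 ] yaw -0.108 err 0.040 z med 0.0167 p95 0.0189 n 342 ext [0.114 0.115]
oval_nest          xy [0.6836 0.0633] yaw 0.189 err 0.085 z med 0.0165 p95 0.0189 n 516 ext [0.143 0.113]
wide_strap_nest    xy [ 0.6388 -0.2678] yaw 0.114 err 0.068 z med 0.0165 p95 0.0190 n 284 ext [0.146 0.107]
narrow_strap_nest  xy [0.6439 0.2256] yaw -0.222 err 0.047 z med 0.0170 p95 0.0189 n 529 ext [0.14  0.101]
pad z 0.011275397887826904 table 0.0012546115859857583
pad z 0.00853199320285172 table -0.0006058410382532771
```

Both views agree to about 3 mm, and the heights check out: rim about 60 mm, board top about 18 mm, pad about 10 mm. I'll average the two fits, then move above the round and oval dies and refine with the wrist camera.

```bash
cat > go.py <<'E'
import sys
from h import *
from scipy.spatial.transform import Rotation as Ro
def shift(x,y,z,yaw):
    s=read_state(); w,a,b,c=s["tool_rot"]; R=Ro.from_quat([a,b,c,w])
    X=R.as_matrix()[:,0]; psi=np.arctan2(X[1],X[0])
    print("t",round(s["time_s"],2),"tcp",s["ee_pos"].round(4),"yaw",psi.round(3),"tilt",round(float(R.as_matrix()[2,2]),4),"w",s["width"].round(4),"F",s["force"].round(1),"q6",s["qpos"][5].round(2))
    d=(psi-yaw+np.pi/2)%np.pi-np.pi/2
    print("shift cm",(R.as_matrix().T@(np.array([x,y,z])-s["ee_pos"])*100).round(2),"spin",round(d,3))
if __name__=="__main__":
    shift(*map(float,sys.argv[1:5]))
E
python3 go.py .40 .0 .33 0
```

```text
Traceback (most recent call last):
  File "go.py", line 11, in <module>
    shift(*map(float,sys.argv[1:5]))
    ~~~~~^^^^^^^^^^^^^^^^^^^^^^^^^^^
  File "go.py", line 7, in shift
    print("t",round(s["time_s"],2),"tcp",s["ee_pos"].round(4),"yaw",psi.round(3),"tilt",round(float(R.as_matrix()[2,2]),4),"w",s["width"].round(4),"F",s["force"].round(1),"q6",s["qpos"][5].round(2))
                                                                                                                               ^^^^^^^^^^^^^^^^
AttributeError: 'float' object has no attribute 'round'
```

```bash
sed -i 's/s\["width"\].round(4)/round(s["width"],4)/' go.py; python3 go.py .42 .0 .33 0
```

```text
t 0.6 tcp [ 0.1778 -0.5731  0.2423] yaw 0.301 tilt -1.0 w 0.0856 F [-0.2 -0.5  0.3] q6 -0.09
shift cm [ 40.11 -47.56  -8.77] spin 0.301
```

```bash
python3 -m jog '[[[8.5,3,-3.6,-2,0.05],[8.5,7,-8.3,-4,0.1],[8.5,11,-13,-6,0.15],[8.5,15,-17.7,-8.8,0.2],[8.5,19,-22.5,-8.8,0.25],[8.5,23,-27.2,-8.8,0.3],[8.5,27,-32,-8.8,0.3],[8.5,31,-36.8,-8.8,0.3],[8.5,35,-41.5,-8.8,0.3],[8.5,38,-45,-8.8,0.3],[8.5,40,-47.5,-8.8,0.3],[8.5,40,-47.5,-8.8,0.3]]]' 40
python3 - <<'E'
from h import *
p=camera_params("wrist"); im,d=get_image("wrist"); cv2.imwrite("pics/w1.png",im[:,:,::-1]); W=cloud(im,d,p); np.savez("w1.npz",im=im,d=d,W=W)
print(p["t"],(-p["R"].T@p["t"]).round(3),p["R"].round(3).tolist(),np.nanmin(W[...,:2],axis=(0,1)),np.nanmax(W[...,:2],axis=(0,1)))
for n in G:
  try: locate(n,W,im,G[n])
  except Exception as e: print(n,e)
E
python3 go.py .452 .0665 .15 0
```

```text
time_s: 1.8
ee_pos: [0.4061, -0.0308, 0.3305]
tool_rot: [0.0, 1.0, 0.0, 0.001]
force: [1.6, -1.4, 0.2]
width: 0.085
[-0.03179148  0.33398782  0.57256027] [ 0.475 -0.031  0.463] [[0.002, -1.0, 0.001], [-0.964, -0.001, 0.267], [-0.267, -0.001, -0.964]] [-0.96123743 -1.57763032] [0.83805769 1.52384283]
round_die          xy [0.4548 0.0657] yaw -0.221 err 0.012 z med 0.0571 p95 0.0615 n 979 ext [0.065 0.066]
oval_die           xy [ 0.4588 -0.0572] yaw 0.313 err 0.016 z med 0.0598 p95 0.0616 n 778 ext [0.087 0.052]
wide_strap_die     xy [0.4674 0.1919] yaw -0.011 err 0.095 z med 0.0543 p95 0.0612 n 2019 ext [0.1   0.055]
narrow_strap_die   xy [ 0.4454 -0.1656] yaw 0.032 err 0.114 z med 0.0555 p95 0.0612 n 1304 ext [0.092 0.04 ]
round_nest attempt to get argmax of an empty sequence
oval_nest attempt to get argmax of an empty sequence
wide_strap_nest    xy [ 0.4368 -0.229 ] yaw 1.707 err 1.000 z med 0.0187 p95 0.0203 n 899 ext [0.025 0.091]
narrow_strap_nest  xy [0.4192 0.3028] yaw 0.911 err 1.000 z med 0.0188 p95 0.0203 n 560 ext [0.018 0.076]
t 1.85 tcp [ 0.4079 -0.0237  0.3303] yaw 0.008 tilt -1.0 w 0.0849 F [-2.3  3.1 -0.8] q6 1.38
shift cm [ 4.43 -8.91 18.08] spin 0.008
```

View pics/w1.png

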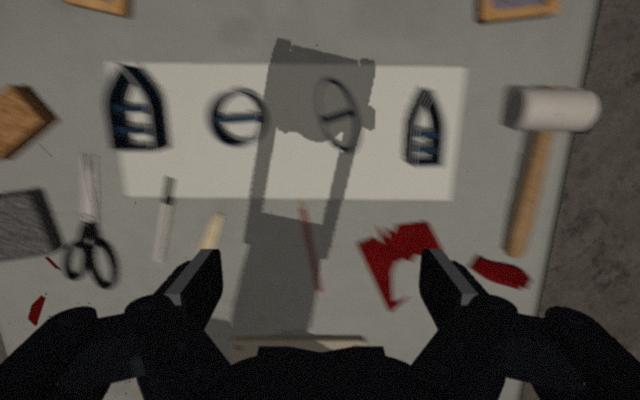

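Wrist view: wide die at (138,110), round (238,115), oval (338,115), narrow (424,130), all upright. The fits agree with the top camera to 2 mm. Going to hover over the round die.

```bash
python3 -m jog '[[[8.5,1,-2,3,0],[8.5,2,-4,7,0],[8.5,3.4,-6.7,11,0],[8.5,3.4,-6.7,15,0],[8.5,3.4,-6.7,18,0],[8.5,3.4,-6.7,20,0],[8.5,3.4,-6.7,20,0],[8.5,3.4,-6.7,20,0],[8.5,3.4,-6.7,20,0]]]'
python3 go.py .4535 .066 .037 0
python3 - <<'E'
from h import *
a=np.load("w1.npz");W=a["W"]
for n in ("wide_strap_die","narrow_strap_die"):
    c=np.array(G[n]); m=(np.hypot(W[...,0]-c[0],W[...,1]-c[1])<.07)&(W[...,2]>.05)&(W[...,2]<.07)
    k,l,s,_=cv2.connectedComponentsWithStats(m.astype(np.uint8)); m&=l==1+np.argmax(s[1:,4])
    P=W[m][:,:2].astype(np.float32); print(n,cv2.minAreaRect(P*1000))
    x=P[:,0]; 
    for lo in np.arange(x.min(),x.max(),.01): q=P[(x>=lo)&(x<lo+.01)]; print(lo.round(3),q[:,1].min().round(4),q[:,1].max().round(4),((q[:,1].min()+q[:,1].max())/2).round(4))
E
```

```text
time_s: 2.75
ee_pos: [0.441, 0.034, 0.1319]
tool_rot: [0.0, 1.0, 0.0, 0.001]
force: [0.4, 0.7, 1.0]
width: 0.0852
t 2.75 tcp [0.441  0.034  0.1319] yaw 0.001 tilt -1.0 w 0.0852 F [0.4 0.7 1. ] q6 1.53
shift cm [ 1.23 -3.2   9.5 ] spin 0.001
wide_strap_die ((466.6593933105469, 191.69070434570312), (55.005489349365234, 99.60242462158203), 89.53390502929688)
0.417 0.1646 0.2195 0.1921
0.427 0.1648 0.2189 0.1919
0.437 0.1644 0.2194 0.1919
0.447 0.1643 0.2191 0.1917
0.457 0.1645 0.2189 0.1917
0.467 0.1649 0.2183 0.1916
0.477 0.166 0.2167 0.1913
0.487 0.1702 0.2129 0.1915
0.497 0.1755 0.2065 0.191
0.507 0.1841 0.1989 0.1915
narrow_strap_die ((444.5489196777344, -165.5897979736328), (92.10783386230469, 38.887454986572266), 1.7300082445144653)
0.399 -0.186 -0.1475 -0.1668
0.409 -0.1859 -0.1471 -0.1665
0.419 -0.1852 -0.147 -0.1661
0.429 -0.185 -0.1464 -0.1657
0.439 -0.184 -0.1467 -0.1654
0.449 -0.1832 -0.1479 -0.1655
0.459 -0.1798 -0.1502 -0.165
0.469 -0.1749 -0.154 -0.1645
0.479 -0.1708 -0.1582 -0.1645
0.489 -0.1643 -0.1635 -0.1639
```

```bash
python3 -m jog '[[[8.5,1.2,-3.2,2,0],[8.5,1.2,-3.2,3.5,0],[8.5,1.2,-3.2,3.5,0],[8.5,1.2,-3.2,3.5,0]]]'
python3 go.py .4545 .0657 .037 0
python3 - <<'E'
from h import *
p=camera_params("wrist"); im,d=get_image("wrist"); W=cloud(im,d,p)
for n in ("round_die",): locate(n,W,im,G[n])
E
```

```text
time_s: 3.15
ee_pos: [0.4523, 0.0661, 0.0963]
tool_rot: [0.0, 1.0, 0.0, 0.001]
force: [0.1, 0.2, 0.1]
width: 0.0848
t 3.15 tcp [0.4523 0.0661 0.0963] yaw 0.001 tilt -1.0 w 0.0848 F [0.1 0.2 0.1] q6 1.6
shift cm [0.21 0.03 5.93] spin 0.001
round_die          xy [0.4545 0.0659] yaw 0.463 err 0.009 z med 0.0561 p95 0.0611 n 4933 ext [0.067 0.066]
```

```bash
python3 -m jog '[[[8.5,0.2,0,2,0],[8.5,0.2,0,4,0],[8.5,0.2,0,5.5,0],[8.5,0.2,0,5.9,0],[8.5,0.2,0,5.9,0],[5.5,0.2,0,5.9,0],[5.5,0.2,0,5.9,0],[5.5,0.2,0,5.9,0],[5.5,0.2,0,5.9,0],[5.5,0.2,0,5.9,0]]]' 50
python3 go.py .655 -.1135 .15 0
```

```text
time_s: 4.2
ee_pos: [0.4551, 0.0661, 0.0379]
tool_rot: [0.0, 1.0, 0.0, 0.001]
force: [-1.8, -1.7, 6.5]
width: 0.0646
t 4.2 tcp [0.4551 0.0661 0.0379] yaw 0.001 tilt -1.0 w 0.0646 F [-1.8 -1.7  6.5] q6 1.6
shift cm [ 20.01  17.98 -11.15] spin 0.001
```

```bash
python3 -m jog '[[[5.5,0,0,-0.5,0],[5.5,0,0,-2,0],[5.5,0,0,-4,0],[5.5,0,0,-6.5,0],[5.5,0,0,-9,0],[5.5,0.5,0.4,-11,0],[5.5,2,1.8,-11,0],[5.5,4,3.6,-11,0],[5.5,6,5.4,-11,0],[5.5,8,7.2,-11,0],[5.5,10,9,-11,0],[5.5,10,9,-11,0]]]'
python3 -m jog '[[[5.5,2,1.8,0,0],[5.5,4.5,4,0,0],[5.5,7,6.3,0,0],[5.5,9,8,0,0],[5.5,10,9,0,0],[5.5,10,9,0,0],[5.5,10,9,0,0],[5.5,10,9,0,0]]]'
python3 go.py .6555 -.1135 .033 0
python3 - <<'E'
from h import *
p=camera_params("wrist"); im,d=get_image("wrist"); cv2.imwrite("pics/w2.png",im[:,:,::-1]);W=cloud(im,d,p)
for n in ("round_nest",): locate(n,W,im,G[n])
m=(np.hypot(W[...,0]-.6555,W[...,1]+.1135)<.06)&(W[...,2]>.1)&(W[...,2]<.2)
print(np.nanmin(W[m],0),np.nanmax(W[m],0))
E
```

```text
time_s: 5.4
ee_pos: [0.5555, -0.0259, 0.1465]
tool_rot: [0.0, 1.0, -0.001, 0.001]
force: [-2.0, -0.1, -3.3]
width: 0.0643
time_s: 6.2
ee_pos: [0.6531, -0.1126, 0.146]
tool_rot: [-0.0, 1.0, 0.001, -0.0]
force: [-0.6, 0.6, -2.2]
width: 0.064
t 6.2 tcp [ 0.6531 -0.1126  0.146 ] yaw 0.001 tilt -1.0 w 0.064 F [-0.6  0.6 -2.2] q6 1.32
shift cm [ 0.25  0.09 11.3 ] spin 0.001
round_nest         xy [ 0.6623 -0.1135] yaw -0.101 err 0.244 z med 0.0185 p95 0.0197 n 5692 ext [0.093 0.112]
[ 0.62126315 -0.17318781  0.11767906] [ 0.68616083 -0.05357634  0.19999679]
```

View pics/w2.png

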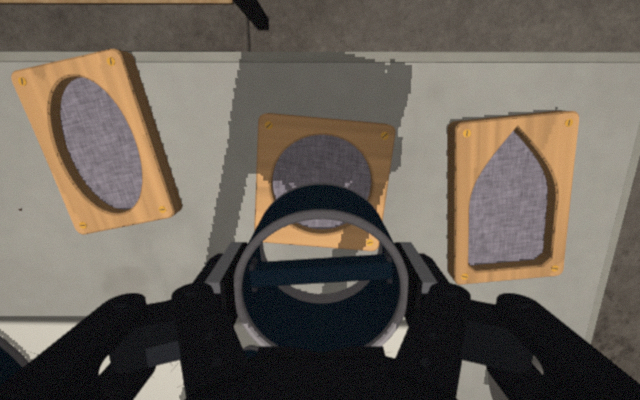

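The die is held level, with the round nest at (325,180) directly beneath it. Lowering now.

```bash
python3 -m jog '[[[5.5,0.25,0.1,2,0],[5.5,0.25,0.1,4.5,0],[5.5,0.25,0.1,7,0],[5.5,0.25,0.1,9,0],[5.5,0.25,0.1,10,0],[5.5,0.25,0.1,10.5,0],[5.5,0.25,0.1,10.8,0],[5.5,0.25,0.1,11,0],[5.5,0.25,0.1,11.1,0],[5.5,0.25,0.1,11.2,0],[5.5,0.25,0.1,11.2,0]]]'; python3 go.py .6555 -.1135 .034 0
```

```text
time_s: 7.35
ee_pos: [0.6566, -0.1147, 0.0344]
tool_rot: [0.0, 1.0, 0.0, 0.0]
force: [0.1, 0.2, -2.1]
width: 0.064
t 7.35 tcp [ 0.6566 -0.1147  0.0344] yaw 0.001 tilt -1.0 w 0.064 F [ 0.1  0.2 -2.1] q6 1.32
shift cm [-0.11 -0.12  0.04] spin 0.001
```

```bash
python3 -m jog '[[[5.5,0,0,0.1,0],[5.5,0,0,0.15,0],[5.5,0,0,0.15,0],[7,0,0,0.15,0],[8,0,0,0.15,0],[8.5,0,0,0.15,0],[8.5,0,0,0.15,0],[8.5,0,0,-1,0],[8.5,0,0,-3,0],[8.5,0,0,-6,0],[8.5,0,0,-10,0],[8.5,0,0,-12,0]]]'; python3 go.py .458 -.057 .10 .313
python3 - <<'E'
from h import *
p=camera_params("wrist"); im,d=get_image("wrist"); cv2.imwrite("pics/w3.png",im[:,:,::-1]);W=cloud(im,d,p); np.savez("w3.npz",im=im,d=d,W=W)
for n in ("round_nest","oval_nest","wide_strap_nest"): locate(n,W,im,G[n])
locate("round_die",W,im,G["round_nest"])
E
```

```text
time_s: 8.55
ee_pos: [0.6581, -0.1151, 0.1594]
tool_rot: [0.001, 1.0, 0.0, 0.003]
force: [0.4, 0.1, 0.8]
width: 0.0851
t 8.55 tcp [ 0.6581 -0.1151  0.1594] yaw 0.001 tilt -1.0 w 0.0851 F [0.4 0.1 0.8] q6 1.32
shift cm [-20.04  -5.83   5.82] spin -0.312
round_nest         xy [ 0.6574 -0.1132] yaw -0.090 err 0.010 z med 0.0185 p95 0.0197 n 6833 ext [0.113 0.112]
oval_nest          xy [0.6876 0.062 ] yaw 0.201 err 0.013 z med 0.0185 p95 0.0197 n 8936 ext [0.144 0.107]
wide_strap_nest    xy [ 0.6432 -0.2691] yaw 0.108 err 0.041 z med 0.0185 p95 0.0197 n 7890 ext [0.145 0.106]
round_die          xy [ 0.6566 -0.1149] yaw -0.169 err 0.007 z med 0.0557 p95 0.0573 n 1695 ext [0.066 0.065]
```

View pics/w3.png

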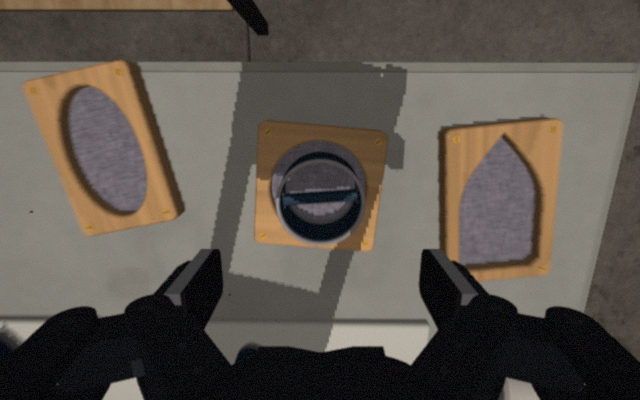

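The round die is seated about 2 mm off centre, rim at 57 mm (expected 56). Oval die next.

```bash
python3 -m jog '[[[8.5,-3,-1,0,-0.1],[8.5,-6.5,-2,0,-0.2],[8.5,-10,-3,1,-0.31],[8.5,-13.5,-4,2.5,-0.31],[8.5,-17,-5,4,-0.31],[8.5,-19,-5.6,5,-0.31],[8.5,-19.9,-5.8,5.8,-0.31],[8.5,-19.9,-5.8,5.8,-0.31],[8.5,-19.9,-5.8,5.8,-0.31],[8.5,-19.9,-5.8,5.8,-0.31]]]'; python3 go.py .4588 -.0574 .037 .313
python3 - <<'E'
from h import *
p=camera_params("wrist"); im,d=get_image("wrist"); W=cloud(im,d,p)
for n in ("oval_die",): locate(n,W,im,G[n])
E
```

```text
time_s: 9.6
ee_pos: [0.4586, -0.0572, 0.0972]
tool_rot: [0.0, 0.988, 0.155, 0.001]
force: [0.3, 0.3, 0.7]
width: 0.0845
t 9.6 tcp [ 0.4586 -0.0572  0.0972] yaw 0.311 tilt -1.0 w 0.0845 F [0.3 0.3 0.7] q6 1.03
shift cm [0.   0.02 6.02] spin -0.002
oval_die           xy [ 0.4586 -0.0572] yaw 0.311 err 0.005 z med 0.0590 p95 0.0612 n 4111 ext [0.089 0.052]
```

```bash
python3 -m jog '[[[8.5,0,0,2,0],[8.5,0,0,4.5,0],[8.5,0,0,6,0],[8.5,0,0,6,0],[6,0,0,6,0],[3.5,0,0,6,0],[3.5,0,0,6,0],[3.5,0,0,6,0],[3.5,0,0,6,0],[3.5,0,0,6,0],[3.5,0,0,6,0]]]' 50
python3 go.py .687 .062 .15 .2
```

```text
time_s: 10.75
ee_pos: [0.4586, -0.0571, 0.0376]
tool_rot: [0.001, 0.988, 0.155, 0.001]
force: [-0.3, -0.5, 5.2]
width: 0.0445
t 10.75 tcp [ 0.4586 -0.0571  0.0376] yaw 0.311 tilt -1.0 w 0.0445 F [-0.3 -0.5  5.2] q6 1.03
shift cm [ 25.41  -4.34 -11.18] spin 0.111
```

```bash
python3 -m jog '[[[3.5,0,0,-0.5,0],[3.5,0,0,-2,0],[3.5,0,0,-4,0],[3.5,0,0,-6.5,0],[3.5,0,0,-9,0],[3.5,1,-0.2,-11,0],[3.5,3,-0.5,-11,0],[3.5,6,-1,-11,0],[3.5,9,-1.5,-11,0.03],[3.5,12,-2,-11,0.06],[3.5,15,-2.5,-11,0.11],[3.5,15,-2.5,-11,0.11]]]'
python3 go.py .687 .062 .15 .2
```

```text
time_s: 11.95
ee_pos: [0.5945, 0.0146, 0.1458]
tool_rot: [-0.0, 0.995, 0.1, 0.0]
force: [0.3, -0.4, -1.5]
width: 0.045
t 11.95 tcp [0.5945 0.0146 0.1458] yaw 0.201 tilt -1.0 w 0.045 F [ 0.3 -0.4 -1.5] q6 1.31
shift cm [10.01 -2.8  -0.41] spin 0.001
```

```bash
python3 -m jog '[[[3.5,3,-0.8,0,0],[3.5,6,-1.7,0,0],[3.5,9,-2.5,0,0],[3.5,10,-2.8,0.5,0],[3.5,10,-2.8,2,0],[3.5,10,-2.8,4,0],[3.5,10,-2.8,6,0],[3.5,10,-2.8,7,0],[3.5,10,-2.8,7,0],[3.5,10,-2.8,7,0]]]'
python3 go.py .687 .062 .0336 .2
python3 - <<'E'
from h import *
p=camera_params("wrist"); im,d=get_image("wrist"); cv2.imwrite("pics/w4.png",im[:,:,::-1])
E
```

```text
time_s: 12.95
ee_pos: [0.6844, 0.0599, 0.0762]
tool_rot: [0.0, 0.995, 0.1, -0.0]
force: [0.7, -0.2, -1.2]
width: 0.0447
t 12.95 tcp [0.6844 0.0599 0.0762] yaw 0.2 tilt -1.0 w 0.0447 F [ 0.7 -0.2 -1.2] q6 1.38
shift cm [ 0.3  -0.16  4.26] spin 0.0
```

View pics/w4.png

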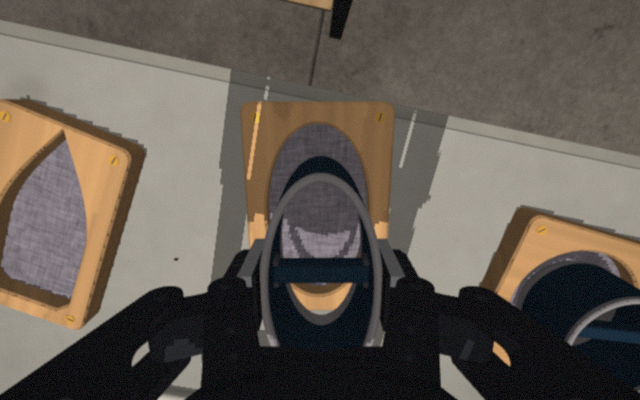

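The oval die is upright and lined up with its pocket (pocket centre about (318,205)). Lowering.

```bash
python3 -m jog '[[[3.5,0.3,-0.15,1.5,0],[3.5,0.3,-0.15,3,0],[3.5,0.3,-0.15,3.8,0],[3.5,0.3,-0.15,4.1,0],[3.5,0.3,-0.15,4.3,0],[3.5,0.3,-0.15,4.4,0],[3.5,0.3,-0.15,4.4,0],[3.5,0.3,-0.15,4.4,0]]]'; python3 go.py .687 .062 .0336 .2
```

```text
time_s: 13.8
ee_pos: [0.6878, 0.0624, 0.0337]
tool_rot: [0.0, 0.995, 0.1, 0.0]
force: [-6.8, -1.4, 12.6]
width: 0.0447
t 13.8 tcp [0.6878 0.0624 0.0337] yaw 0.201 tilt -1.0 w 0.0447 F [-6.8 -1.4 12.6] q6 1.39
shift cm [-0.09  0.02  0.01] spin 0.001
```

```bash
python3 -m jog '[[[4,0,0,-0.05,0],[5,0,0,-0.05,0],[6.5,0,0,-0.05,0],[8.5,0,0,-0.05,0],[8.5,0,0,-0.05,0],[8.5,0,0,-0.05,0],[8.5,0,0,-1,0],[8.5,0,0,-3,0],[8.5,0,0,-6,0],[8.5,0,0,-10,0],[8.5,0,0,-12,0],[8.5,0,0,-12,0]]]'; python3 go.py .4665 .1917 .10 -.008
python3 - <<'E'
from h import *
p=camera_params("wrist"); im,d=get_image("wrist"); W=cloud(im,d,p)
for n in ("narrow_strap_nest","oval_nest"): locate(n,W,im,G[n])
locate("oval_die",W,im,G["oval_nest"])
E
```

```text
time_s: 15.0
ee_pos: [0.6905, 0.0624, 0.1585]
tool_rot: [0.0, 0.995, 0.1, 0.005]
force: [1.0, 0.2, 0.3]
width: 0.0845
t 15.0 tcp [0.6905 0.0624 0.1585] yaw 0.201 tilt -1.0 w 0.0845 F [1.  0.2 0.3] q6 1.39
shift cm [-19.43 -17.15   5.65] spin 0.209
narrow_strap_nest  xy [0.6476 0.2248] yaw -0.214 err 0.011 z med 0.0183 p95 0.0195 n 7897 ext [0.143 0.101]
oval_nest          xy [0.6875 0.0623] yaw 0.196 err 0.016 z med 0.0185 p95 0.0197 n 7461 ext [0.143 0.106]
oval_die           xy [0.6878 0.0621] yaw 0.202 err 0.008 z med 0.0559 p95 0.0574 n 1608 ext [0.091 0.049]
```

The oval die is seated within 0.5 mm. Wide strap die next, gripped 14 mm behind its origin on the parallel sides.

```bash
python3 -m jog '[[[8.5,-2.5,-2,0,0.1],[8.5,-5.5,-4.5,0,0.21],[8.5,-8.5,-7,1,0.21],[8.5,-11.5,-9.6,2,0.21],[8.5,-14.5,-12.1,3,0.21],[8.5,-17.5,-14.6,4,0.21],[8.5,-19.8,-16.6,5,0.21],[8.5,-20.8,-17.4,5.6,0.21],[8.5,-20.8,-17.4,5.6,0.21],[8.5,-20.8,-17.4,5.6,0.21],[8.5,-20.8,-17.4,5.6,0.21]]]'; python3 go.py .4525 .1918 .037 -.008
python3 - <<'E'
from h import *
p=camera_params("wrist"); im,d=get_image("wrist"); W=cloud(im,d,p)
for n in ("wide_strap_die",): locate(n,W,im,G[n])
E
```

```text
time_s: 16.15
ee_pos: [0.4505, 0.1909, 0.0967]
tool_rot: [-0.0, 1.0, -0.005, 0.001]
force: [-0.6, -0.3, 0.9]
width: 0.0853
t 16.15 tcp [0.4505 0.1909 0.0967] yaw -0.01 tilt -1.0 w 0.0853 F [-0.6 -0.3  0.9] q6 1.88
shift cm [ 0.19 -0.09  5.97] spin -0.002
wide_strap_die     xy [0.4674 0.1923] yaw -0.004 err 0.085 z med 0.0567 p95 0.0612 n 5835 ext [0.1   0.054]
```

```bash
python3 -m jog '[[[8.5,0.2,-0.1,2,0],[8.5,0.2,-0.1,4.5,0],[8.5,0.2,-0.1,5.9,0],[8.5,0.2,-0.1,5.9,0],[6.5,0.2,-0.1,5.9,0],[4.5,0.2,-0.1,5.9,0],[4.5,0.2,-0.1,5.9,0],[4.5,0.2,-0.1,5.9,0],[4.5,0.2,-0.1,5.9,0],[4.5,0.2,-0.1,5.9,0]]]' 60
python3 go.py .629 -.2705 .15 .105
```

```text
time_s: 17.2
ee_pos: [0.4523, 0.1927, 0.0386]
tool_rot: [-0.0, 1.0, -0.005, 0.001]
force: [-0.2, -0.8, 5.9]
width: 0.0532
t 17.2 tcp [0.4523 0.1927 0.0386] yaw -0.009 tilt -1.0 w 0.0532 F [-0.2 -0.8  5.9] q6 1.88
shift cm [ 18.12  46.15 -11.12] spin -0.114
```

```bash
python3 -m jog '[[[4.5,0,0,-0.5,0],[4.5,0,0,-2,0],[4.5,0,0,-4,0],[4.5,0,0,-6.5,0],[4.5,0,0.5,-9,0],[4.5,0.5,2,-11,0],[4.5,1.5,4.5,-12,0],[4.5,2.7,7.5,-12,0],[4.5,4,10.5,-12,0],[4.5,5.2,13.5,-12,-0.04],[4.5,6.4,16.5,-12,-0.08],[4.5,7.6,19.5,-12,-0.11]]]'
python3 go.py .628 -.2705 .15 .105
```

```text
time_s: 18.4
ee_pos: [0.525, -0.0045, 0.1569]
tool_rot: [-0.0, 0.999, 0.051, -0.0]
force: [-0.2, 0.3, -2.3]
width: 0.0532
t 18.4 tcp [ 0.525  -0.0045  0.1569] yaw 0.102 tilt -1.0 w 0.0532 F [-0.2  0.3 -2.3] q6 1.36
shift cm [ 7.53 27.51  0.67] spin -0.003
```

```bash
python3 -m jog '[[[4.5,0.8,3,0,0],[4.5,1.6,6,0,0],[4.5,2.5,9,0,0],[4.5,3.3,12,0,0],[4.5,4.1,15,0,0],[4.5,4.9,18,0,0],[4.5,5.7,21,0,0],[4.5,6.5,24,0,0],[4.5,7,26,0,0],[4.5,7.2,27,0,0],[4.5,7.2,27,0,0],[4.5,7.2,27,0,0]]]'
python3 go.py .628 -.2705 .0346 .105
```

```text
time_s: 19.6
ee_pos: [0.6236, -0.2638, 0.1566]
tool_rot: [-0.001, 0.999, 0.05, -0.0]
force: [0.0, 1.3, -3.5]
width: 0.0531
t 19.6 tcp [ 0.6236 -0.2638  0.1566] yaw 0.101 tilt -1.0 w 0.0531 F [ 0.   1.3 -3.5] q6 0.99
shift cm [ 0.38  0.73 12.2 ] spin -0.004
```

```bash
python3 -m jog '[[[4.5,0.4,0.7,1,0],[4.5,0.4,0.7,3,0],[4.5,0.4,0.7,5,0],[4.5,0.4,0.7,7,0],[4.5,0.4,0.7,8,0],[4.5,0.4,0.7,8,0],[4.5,0.4,0.7,8,0]]]'
python3 go.py .628 -.2705 .0346 .105
python3 - <<'E'
from h import *
p=camera_params("wrist"); im,d=get_image("wrist"); cv2.imwrite("pics/w5.png",im[:,:,::-1])
E
```

```text
time_s: 20.3
ee_pos: [0.629, -0.2711, 0.0775]
tool_rot: [0.0, 0.999, 0.051, 0.0]
force: [0.7, 0.1, -2.7]
width: 0.0534
t 20.3 tcp [ 0.629  -0.2711  0.0775] yaw 0.101 tilt -1.0 w 0.0534 F [ 0.7  0.1 -2.7] q6 0.99
shift cm [-0.09 -0.07  4.29] spin -0.004
```

View pics/w5.png

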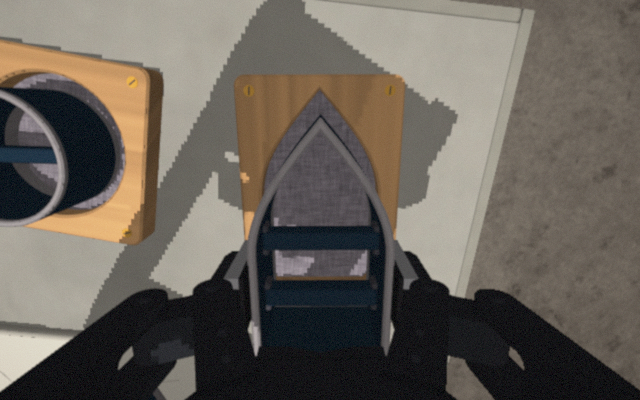

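The wide die is level, with its point at (321,118) in line with the pocket point at (321,90). Lowering.

```bash
python3 -m jog '[[[4.5,-0.1,-0.05,1.5,0],[4.5,-0.1,-0.05,3,0],[4.5,-0.1,-0.05,3.8,0],[4.5,-0.1,-0.05,4.1,0],[4.5,-0.1,-0.05,4.3,0],[4.5,-0.1,-0.05,4.4,0],[4.5,-0.1,-0.05,4.4,0],[4.5,-0.1,-0.05,4.4,0]]]'; python3 go.py .628 -.2705 .0346 .105
```

```text
time_s: 21.15
ee_pos: [0.6281, -0.2712, 0.0347]
tool_rot: [0.0, 0.999, 0.05, 0.0]
force: [-5.7, 2.9, 10.8]
width: 0.0533
t 21.15 tcp [ 0.6281 -0.2712  0.0347] yaw 0.101 tilt -1.0 w 0.0533 F [-5.7  2.9 10.8] q6 0.99
shift cm [ 0.   -0.07  0.01] spin -0.004
```

```bash
python3 -m jog '[[[5,0,0,-0.05,0],[6,0,0,-0.05,0],[7,0,0,-0.05,0],[8.5,0,0,-0.05,0],[8.5,0,0,-0.05,0],[8.5,0,0,-0.05,0],[8.5,0,0,-1,0],[8.5,0,0,-3,0],[8.5,0,0,-6,0],[8.5,0,0,-10,0],[8.5,0,0,-12,0],[8.5,0,0,-12,0]]]'; python3 go.py .424 -.1664 .12 .03
python3 - <<'E'
from h import *
p=camera_params("wrist"); im,d=get_image("wrist"); W=cloud(im,d,p)
locate("wide_strap_nest",W,im,G["wide_strap_nest"])
locate("wide_strap_die",W,im,G["wide_strap_nest"])
E
```

```text
time_s: 22.35
ee_pos: [0.6303, -0.2723, 0.1595]
tool_rot: [0.002, 0.999, 0.05, 0.004]
force: [-0.6, 0.4, 0.5]
width: 0.0847
t 22.35 tcp [ 0.6303 -0.2723  0.1595] yaw 0.101 tilt -1.0 w 0.0847 F [-0.6  0.4  0.5] q6 0.99
shift cm [-19.49 -12.63   3.74] spin 0.071
wide_strap_nest    xy [ 0.6429 -0.2687] yaw 0.109 err 0.015 z med 0.0186 p95 0.0197 n 8073 ext [0.147 0.106]
wide_strap_die     xy [ 0.6437 -0.2696] yaw 0.106 err 0.083 z med 0.0560 p95 0.0574 n 1933 ext [0.101 0.058]
```

```bash
python3 -m jog '[[[8.5,-2.5,-1.6,0,0.07],[8.5,-5.5,-3.5,0,0.07],[8.5,-8.5,-5.5,1,0.07],[8.5,-11.5,-7.5,2,0.07],[8.5,-14.5,-9.4,3,0.07],[8.5,-17.5,-11.3,4,0.07],[8.5,-19,-12.3,5,0.07],[8.5,-19.4,-12.6,5.7,0.07],[8.5,-19.4,-12.6,5.7,0.07],[8.5,-19.4,-12.6,5.7,0.07],[8.5,-19.4,-12.6,5.7,0.07]]]'; python3 go.py .4252 -.1662 .037 .03
python3 - <<'E'
from h import *
p=camera_params("wrist"); im,d=get_image("wrist"); W=cloud(im,d,p)
for n in ("narrow_strap_die",): locate(n,W,im,G[n])
E
```

```text
time_s: 23.5
ee_pos: [0.4231, -0.1657, 0.0967]
tool_rot: [0.0, 1.0, 0.015, 0.001]
force: [0.1, -0.4, -0.2]
width: 0.0851
t 23.5 tcp [ 0.4231 -0.1657  0.0967] yaw 0.031 tilt -1.0 w 0.0851 F [ 0.1 -0.4 -0.2] q6 1.05
shift cm [0.2  0.05 5.97] spin 0.001
narrow_strap_die   xy [ 0.4457 -0.1656] yaw 0.035 err 0.100 z med 0.0592 p95 0.0613 n 4225 ext [0.091 0.039]
```

```bash
python3 -m jog '[[[8.5,0.2,0.05,2,0],[8.5,0.2,0.05,4.5,0],[8.5,0.2,0.05,5.9,0],[8.5,0.2,0.05,5.9,0],[6,0.2,0.05,5.9,0],[3,0.2,0.05,5.9,0],[3,0.2,0.05,5.9,0],[3,0.2,0.05,5.9,0],[3,0.2,0.05,5.9,0],[3,0.2,0.05,5.9,0],[3,0.2,0.05,5.9,0]]]' 60
python3 go.py .628 .229 .15 -.21
```

```text
time_s: 24.65
ee_pos: [0.425, -0.1661, 0.0383]
tool_rot: [0.001, 1.0, 0.015, 0.001]
force: [-0.4, 0.0, 6.2]
width: 0.0374
t 24.65 tcp [ 0.425  -0.1661  0.0383] yaw 0.031 tilt -1.0 w 0.0374 F [-0.4  0.   6.2] q6 1.06
shift cm [ 21.53 -38.85 -11.17] spin 0.241
```

```bash
python3 -m jog '[[[3,0,0,-0.5,0],[3,0,0,-2,0],[3,0,0,-4,0],[3,0,0,-6.5,0],[3,0.3,-0.5,-9,0],[3,1.2,-2.2,-11,0],[3,2.5,-4.5,-12,0],[3,4,-7.2,-12,0.05],[3,5.5,-9.9,-12,0.1],[3,7,-12.6,-12,0.15],[3,8.5,-15.3,-12,0.2],[3,10,-18,-12,0.24]]]'
python3 go.py .627 .229 .15 -.21
```

```text
time_s: 25.85
ee_pos: [0.5183, 0.0187, 0.1569]
tool_rot: [0.0, 0.994, -0.105, -0.0]
force: [-0.2, -0.1, -0.7]
width: 0.0373
t 25.85 tcp [0.5183 0.0187 0.1569] yaw -0.211 tilt -1.0 w 0.0373 F [-0.2 -0.1 -0.7] q6 1.72
shift cm [  6.22 -22.84   0.68] spin -0.001
```

```bash
python3 -m jog '[[[3,0.8,-3,0,0],[3,1.6,-6,0,0],[3,2.4,-9,0,0],[3,3.2,-12,0,0],[3,4,-15,0,0],[3,4.8,-18,0,0],[3,5.5,-20.5,0,0],[3,6,-22,0,0],[3,6,-22.5,0,0],[3,6,-22.5,0,0],[3,6,-22.5,0,0]]]'
python3 go.py .627 .229 .0343 -.212
```

```text
time_s: 26.95
ee_pos: [0.6232, 0.2244, 0.1567]
tool_rot: [0.0, 0.995, -0.105, -0.0]
force: [0.2, -0.9, -1.8]
width: 0.0373
t 26.95 tcp [0.6232 0.2244 0.1567] yaw -0.209 tilt -1.0 w 0.0373 F [ 0.2 -0.9 -1.8] q6 2.05
shift cm [ 0.28 -0.54 12.24] spin 0.003
```

```bash
python3 -m jog '[[[3,0.3,-0.5,1,0],[3,0.3,-0.5,3,0],[3,0.3,-0.5,5,0],[3,0.3,-0.5,7,0],[3,0.3,-0.5,8,0],[3,0.3,-0.5,8,0],[3,0.3,-0.5,8,0]]]'
python3 go.py .627 .229 .0343 -.212
python3 - <<'E'
from h import *
p=camera_params("wrist"); im,d=get_image("wrist"); cv2.imwrite("pics/w6.png",im[:,:,::-1])
E
```

```text
time_s: 27.65
ee_pos: [0.628, 0.2292, 0.0774]
tool_rot: [-0.0, 0.995, -0.105, 0.0]
force: [0.9, 0.2, -2.6]
width: 0.0375
t 27.65 tcp [0.628  0.2292 0.0774] yaw -0.21 tilt -1.0 w 0.0375 F [ 0.9  0.2 -2.6] q6 2.05
shift cm [-0.09  0.04  4.31] spin 0.002
```

View pics/w6.png

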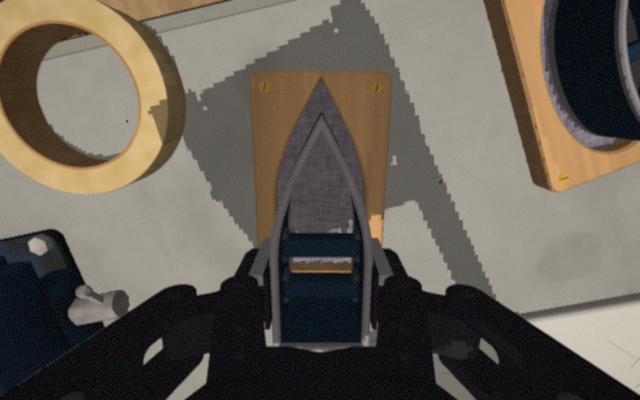

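The narrow die is level, with its point at (321,113) in line with the pocket point at (321,78). The tape roll and vise are well clear. Lowering.

```bash
python3 -m jog '[[[3,-0.1,0,1.5,0],[3,-0.1,0,3,0],[3,-0.1,0,3.8,0],[3,-0.1,0,4.1,0],[3,-0.1,0,4.3,0],[3,-0.1,0,4.4,0],[3,-0.1,0,4.4,0],[3,-0.1,0,4.4,0]]]'; python3 go.py .627 .229 .0343 -.212
```

```text
time_s: 28.5
ee_pos: [0.6271, 0.2298, 0.0344]
tool_rot: [-0.0, 0.995, -0.104, 0.0]
force: [-4.8, -0.3, 9.6]
width: 0.0375
t 28.5 tcp [0.6271 0.2298 0.0344] yaw -0.209 tilt -1.0 w 0.0375 F [-4.8 -0.3  9.6] q6 2.05
shift cm [0.01 0.09 0.01] spin 0.003
```

```bash
python3 -m jog '[[[4,0,0,-0.05,0],[5,0,0,-0.05,0],[6.5,0,0,-0.05,0],[6.5,0,0,-0.05,0],[6.5,0,0,-0.05,0],[6.5,0,0,-1,0],[6.5,0,0,-3,0],[6.5,0,0,-6,0],[6.5,0,0,-10,0],[6.5,0,0,-12,0],[6.5,-4,0,-15,0],[6.5,-8,0,-18,0]]]'
python3 -m jog '[[[6.5,-4,4,0,0],[6.5,-8,8,0,0],[6.5,-12,12,0,0],[6.5,-16,14,0,0],[6.5,-18,14,0,0],[6.5,-18,14,0,0],[6.5,-18,14,0,0],[6.5,-18,14,0,0]]]'
python3 - <<'E'
from h import *
im,d=get_image("top"); cv2.imwrite("pics/top2.png",im[:,:,::-1]);W=cloud(im,d,camera_params("top"))
for n in G:
  if n.endswith("die"):
    k=n.replace("die","nest")
    z0=W[...,2]; locate(k,W,im,G[k]); locate(n,W,im,G[k])
for q in ("mallet","cork_block"): print(q,[np.round(r["position"],3) for r in recognise(q,"top")][:1])
im,d=get_image("side"); W=cloud(im,d,camera_params("side"))
for n in G:
  if n.endswith("die"): locate(n,W,im,G[n.replace("die","nest")])
E
```

```text
time_s: 29.7
ee_pos: [0.5478, 0.2459, 0.2138]
tool_rot: [0.0, 0.994, -0.105, -0.0]
force: [-0.1, 1.3, 1.7]
width: 0.0645
time_s: 30.5
ee_pos: [0.3442, 0.1468, 0.2138]
tool_rot: [-0.0, 0.995, -0.104, 0.001]
force: [0.1, -0.3, 0.3]
width: 0.0653
round_nest         xy [ 0.6562 -0.1142] yaw -0.082 err 0.018 z med 0.0189 p95 0.0225 n 859 ext [0.112 0.111]
round_die          xy [ 0.655  -0.1156] yaw 0.262 err 0.028 z med 0.0560 p95 0.0596 n 145 ext [0.065 0.064]
oval_nest          xy [0.6871 0.0612] yaw 0.196 err 0.019 z med 0.0190 p95 0.0223 n 869 ext [0.142 0.105]
oval_die           xy [0.6861 0.061 ] yaw 0.206 err 0.032 z med 0.0561 p95 0.0602 n 141 ext [0.089 0.048]
wide_strap_nest    xy [ 0.642  -0.2699] yaw 0.097 err 0.020 z med 0.0190 p95 0.0222 n 829 ext [0.144 0.105]
wide_strap_die     xy [ 0.6415 -0.2697] yaw 0.125 err 0.089 z med 0.0556 p95 0.0600 n 219 ext [0.098 0.06 ]
narrow_strap_nest  xy [0.6469 0.2246] yaw -0.220 err 0.021 z med 0.0190 p95 0.0225 n 764 ext [0.14  0.102]
narrow_strap_die   xy [0.6461 0.2243] yaw -0.209 err 0.112 z med 0.0552 p95 0.0598 n 187 ext [0.092 0.046]
mallet [array([ 0.438, -0.324,  0.034])]
cork_block [array([0.442, 0.371, 0.03 ])]
round_die          xy [ 0.6526 -0.1136] yaw -0.187 err 0.088 z med 0.0509 p95 0.0561 n 150 ext [0.066 0.072]
oval_die           xy [0.6844 0.0619] yaw 0.127 err 0.101 z med 0.0508 p95 0.0557 n 234 ext [0.09  0.055]
wide_strap_die     xy [ 0.6389 -0.2676] yaw 0.131 err 0.219 z med 0.0510 p95 0.0556 n 187 ext [0.1   0.067]
narrow_strap_die   xy [0.6438 0.2253] yaw -0.220 err 0.177 z med 0.0513 p95 0.0559 n 253 ext [0.09  0.049]
```

View pics/top2.png

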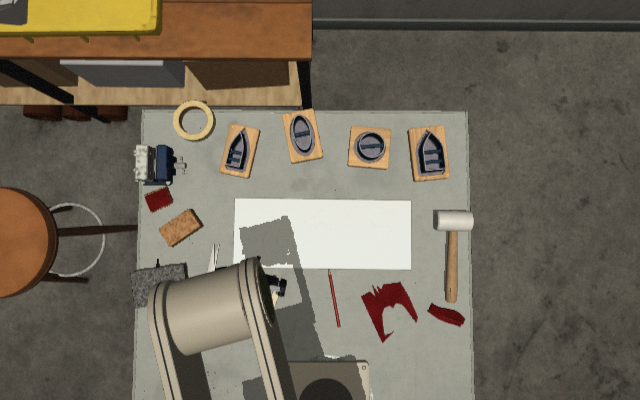

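The pad is empty. The dies sit in their nests at (240,151), (303,135), (371,147) and (430,152), and the mallet and cork block haven't moved. Handing in.

```bash
python3 -c "
from bench import *
print(finish_job())"
```

```text
the job is handed in; nothing more can be done
None
```

All four dies are off the cutting pad and in their matching nests, lowered in upright with none dropped or tipped. I handed the job in at about 31 s of the 134 s allowed; no verdict is reported.

**Final checks:**
- **Position:** in the last top view each die is within 2 mm of its nest's centre, and the three long dies are within 0.03 rad of their pockets.
- **Height:** the rims read about 56 mm in both the top and side views, which is what a die flat on the felt should give.
- **Bystanders:** the mallet and cork block read within 3 mm of where they started, which is within the recogniser's error.
- **Arm:** it stood clear of everything, with the gripper open.

**Disagreements:** the top and side cameras differ by a steady 2–3 mm, about the stated calibration error. The strap-die fits left 8–22 % (top and side views) of the outline area unmatched because I modelled their curved points as straight. The side view also read the oval die's angle 0.08 rad lower than the top view. None of these comes near the limits.

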